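# Turn the strip-down row round for refitting

### The job

The four parts on the padded strip-down rack stand in the order in which they came off the chassis. Move them to the empty refit rack in the reverse order: the part nearest the strip-down rack's handle goes into the compartment farthest from the refit rack's handle, the next part into the next compartment, and so on to the last, nearest the handle. Stand each part the same way up as it was, flat on the floor in the middle of its own compartment, and do not disturb the solder reel or the flux bottle.

Things in the scene. Friction and masses are not known exactly. Their poses are not given: they have to be found in the camera images.
- strip_rack: Strip-down rack: has cork pads and holds the parts at the start. Fixed grey metal plate 315x94 mm, 8 mm thick. Four compartments in a row, centres x = +105, +35, -35, -105 mm, y = 0, 66 mm clear between 4 mm ribs 10 mm high; long sides open. Black bow handle, 38 mm high, at x = +157 mm. Origin: underside, middle of the row; x along the row to the handle, z up. Any yaw, either side.
- refit_rack: Refit rack: bare, empty compartments, floor 8 mm above the bench. Fixed grey metal plate 315x94 mm, 8 mm thick. Four compartments in a row, centres x = +105, +35, -35, -105 mm, y = 0, 66 mm clear between 4 mm ribs 10 mm high; long sides open. Black bow handle, 38 mm high, at x = +157 mm. Origin: underside, middle of the row; x along the row to the handle, z up. Any yaw, either side.
- relay: Black cube-like power relay, 24 mm along its x, 20 mm along its y, 24 mm high, about 0.03 kg. Origin: centre of its underside, z up. Starts on its pad (underside 12 mm above the bench), within 5 mm of its middle, its x axis along the row to within 5 degrees; the y faces (20 mm apart) are free to grip from above.
- receptacle: Black snap-in receptacle, a larger block with a flange, 36 mm along its x, 34 mm along its y, 23 mm high, about 0.03 kg. Origin: centre of its underside, z up. Starts on its pad (underside 12 mm above the bench), within 5 mm of its middle, its x axis along the row to within 5 degrees; the y faces (34 mm apart) are free to grip from above.
- long_strip: The longer green screw terminal strip, 10 mm along its x, 52 mm along its y, 12 mm high, 0.012 kg. Origin: centre of its underside, z up. Starts on its pad (underside 12 mm above the bench), within 5 mm of its middle, its y axis along the row to within 5 degrees; the x faces (10 mm apart) are free to grip from above.
- short_strip: The shorter green screw terminal strip, 10 mm along its x, 32 mm along its y, 12 mm high, 0.012 kg. Origin: centre of its underside, z up. Starts on its pad (underside 12 mm above the bench), within 5 mm of its middle, its y axis along the row to within 5 degrees; the x faces (10 mm apart) are free to grip from above.
- pad_relay: Pad of the relay. Fixed cork pad 62x60x4 mm in a compartment of the strip-down rack, with two grey end stops, 4 mm high, 28 mm apart along the row. It stays behind and marks where the relay stood. Origin: centre of its underside, 8 mm above the bench; axes parallel to the strip-down rack's.
- pad_receptacle: Pad of the receptacle. Fixed cork pad 62x60x4 mm in a compartment of the strip-down rack, with two grey end stops, 4 mm high, 40 mm apart along the row. It stays behind and marks where the receptacle stood. Origin: centre of its underside, 8 mm above the bench; axes parallel to the strip-down rack's.
- pad_long_strip: Pad of the long terminal strip. Fixed cork pad 62x60x4 mm in a compartment of the strip-down rack, with two grey end stops, 4 mm high, 56 mm apart along the row. It stays behind and marks where the long terminal strip stood. Origin: centre of its underside, 8 mm above the bench; axes parallel to the strip-down rack's.
- pad_short_strip: Pad of the short terminal strip. Fixed cork pad 62x60x4 mm in a compartment of the strip-down rack, with two grey end stops, 4 mm high, 36 mm apart along the row. It stays behind and marks where the short terminal strip stood. Origin: centre of its underside, 8 mm above the bench; axes parallel to the strip-down rack's.
- solder_reel: Bystander: white reel of solder standing on its flange, 55 mm across, 38 mm high, loose. Origin: centre of its underside.
- flux_bottle: Bystander: white squeeze bottle with red needle cap, 36 mm across, 94 mm high, loose. Origin: centre of its underside.
Mind the look-alikes: they are no part of the job. What is shaped like the receptacle but blue is not meant. Several things have the shape of the long_strip; the one meant has the colours described above.

How it is judged:
By the outcome, as a careful person would: the job done as asked, in the order asked, and still so for the second after the job is handed in, with the robot touching nothing.
It also fails if it takes over 93 s, if anything falls off the work surface, if the arm or the gripper's body presses on something with over 40 N, if the wrist force passes 120 N, or if a joint passes its speed limit or range.

### The arm

A 6-joint arm with a two-finger parallel gripper is mounted at the origin on a cart in front of the work surface, level with it; the furniture and walls round the work are solid. World frame = base frame: x ahead of the robot, y to its left, z up, the work surface at z = 0. Lengths are in mm, angles in rad, forces in N, time in s.
With the tool pointing down it reaches from about 350 to 775 mm from the base axis. Payload 7.3 kg.
Tool frame: the origin (TCP) lies at the very end of the fingers, on their centre line; the grasp point (between the pads) lies bot.grip_point_offset behind it (bot.grip_point_offset is the distance from the TCP to the grasp point, in mm); z points along the fingers, y is the line along which they close (so a half turn about z gives the same grasp; the last joint's range is limited). The gripper opens to 92 mm and grips with 3 to 60 N. Pads are 19 mm wide; open, the fingers measure 130 mm over their backs; the gripper's body (75 mm by 190 mm) begins 47 mm behind the grasp point.
Start: joints at [1.07, 0.342, 1.524, -0, 1.275, -0.146], TCP at [182.373, 492.326, 226.741] pointing down, gripper open.
Joint ranges: [-2.53, 2.53], [-0.77, 2.02], [0.04, 2.7], [-1, 4.14], [0.28, 2.66], [-3.11, 3.11]. Speed limits (rad/s): [2.57, 2.57, 3.14, 3.14, 3.14, 3.14].

### API

Orientations are given as [roll, pitch, yaw] about the fixed x, y, z axes, in that order (R = Rz(yaw) Ry(pitch) Rx(roll)).
In Python, from plant import bot gives the robot as it stands. The module is installed in compiled form; this text tells all that it offers.
- The arm moves only by the tool carry_out, never from a script. Its argument "plan" is a list of rows, each an object of numbers: "tx", "ty", "tz": the shift along the world's x, y, z in mm; "rx", "ry", "rz": the turn, a rotation vector about the world's x, y, z in rad. A call has 1 to 12 rows; each row shifts and turns the commanded pose from where the row before left it; what a row does not reach is not made up. A row lasts 1/10 s, in which the tool goes at most 50 mm and 8.59 degrees, less where a joint would pass 70% of its speed; a pose out of reach is approached as far as the arm can. A call with a gripper value outside its range is refused whole. "gripper" is the closure, from 0 (fully open) to 1 (shut), set as the call begins (left out, the last holds). The fingers move at their own pace and stop on an object; the grip force is fixed at half the most. Time passes only in rows, so rows that do not move let the fingers close. It gives the time, the measured TCP pose, the force, the opening and the grip force at its end, in the units of the state.
- bot.get_obs(): the state, without advancing time (a new reading comes with each control period).
- bot.capture(name): name is "side" or "top"; returns the picture (420x560x3 uint8, red, green, blue); there is no depth.
- bot.camera_model(name): a dict with "camera_matrix" (3x3 intrinsics, pixels), "R" (3x3) and "t" (3): a world point X has camera coordinates R X + t. Camera axes: x right, y down, z forward; pixel columns grow to the right and rows downward; lengths in mm; the calibration is good to about 2 mm. A picture is of the moment at which its call begins. camera_model takes no time and is no camera call.
- bot.close_job(): hands the job in; it is judged then, once.
The state is a dict: "time": time; "joint_positions": joint angles; "dq": joint speeds; "tau": joint torques, N m; "tool_pos": TCP position; "tcp_rot": TCP orientation; "contact_force": force on the tool from outside, world axes, zero at the start; "moment": the same for the moment, N m; "grip_width": finger opening in mm; "finger_force": force on a finger pad.
Only numpy, scipy, OpenCV 4.12 (cv2) and the standard library are available. Lean on these libraries where they do the work, as an engineer would, in place of code of your own. Each camera call takes 0.05 s, during which the arm holds its last target. There are 200 camera calls.

## Working session

There is one attempt and no reset: what is moved stays moved. The work goes in short steps, Python scripts to look and compute and a tool call to move; the robot and the scene stay as the last step left them, time stands still between calls to the robot, and variables do not carry over. Pictures are saved under pics/ and viewed, at most 14 in all, crops included, and the job is handed in when it is done.

Besides the shell and the picture viewer there is one more tool, called after "Call:" as name([rows], argument=value, ...), one row to a line, values as JSON. carry_out: Moves the arm, as the interface text tells. Its arguments: {"type":"object","properties":{"plan":{"type":"array"},"gripper":{"type":"number"}},"required":["plan"]}

```bash
mkdir -p pics; python3 - <<'E'
from plant import bot
import cv2
for n in("top","side"):
    im=bot.capture(n); cv2.imwrite(f"pics/{n}0.png",im[:,:,::-1])
    m=bot.camera_model(n); print(n,m)
o=bot.get_obs();print(o,bot.grip_point_offset)
E
```

```text
top {'camera_matrix': array([[479.05215868,   0.        , 280.0029057 ],
       [  0.        , 479.05215868, 207.45185323],
       [  0.        ,   0.        ,   1.        ]]), 'R': array([[-0.0238552 , -0.99970401,  0.00477699],
       [-0.99254713,  0.02311269, -0.11964951],
       [ 0.11950369, -0.00759565, -0.9928047 ]]), 't': array([  40.56487786,  577.24276555, 1127.33377403])}
side {'camera_matrix': array([[451.08385601,   0.        , 288.092888  ],
       [  0.        , 451.08385601, 209.80860017],
       [  0.        ,   0.        ,   1.        ]]), 'R': array([[-0.91445867, -0.40434616, -0.01641751],
       [-0.14242663,  0.35955172, -0.92219153],
       [ 0.37878754, -0.84096774, -0.38638485]]), 't': array([542.1149311 , 102.53857938, 890.96168617])}
{'time': 0.1, 'joint_positions': array([ 1.06999671e+00,  3.42643406e-01,  1.52490235e+00, -2.17311735e-05,
        1.27538869e+00, -1.46018155e-01]), 'dq': array([-0.00076244, -0.00044421, -0.00043627, -0.00049315, -0.00369421,
        0.00015612]), 'tau': array([ 1.25635561e-03, -4.32003236e+01, -2.44696265e+01,  7.18443585e-02,
        5.24819177e-02, -3.91360459e-05]), 'tool_pos': array([182.20091241, 491.99435394, 226.12614074]), 'tcp_rot': array([-3.14026212e+00, -1.74669488e-04,  2.78681741e+00]), 'contact_force': array([ 0.17692911,  0.77687183, -0.21274766]), 'moment': array([-0.00841126, -0.01910934,  0.02782464]), 'finger_force': 0.0, 'grip_width': 91.70209920506055} 18.8
```

View pics/top0.png

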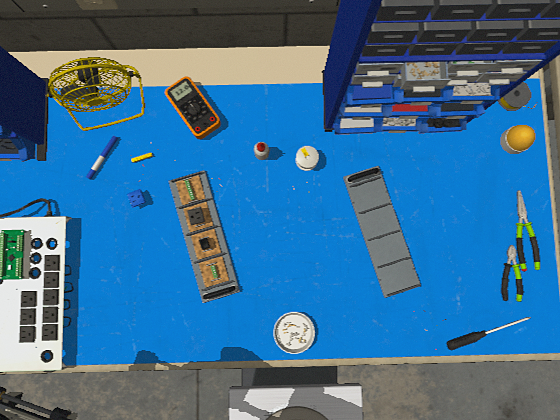

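View pics/side0.png

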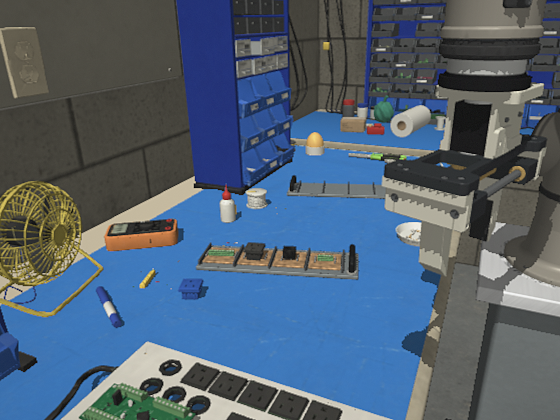

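The top view shows the strip-down rack from (190,175) to (222,295), with its handle at the bottom. The refit rack runs from (365,175) to (403,290), with its handle at the top. The reel is at (307,157) and the bottle at (261,150). The side view shows the parts on their pads. I'll zoom in next.

```bash
python3 - <<'E'
import cv2,numpy as np
a=cv2.imread("pics/top0.png")
c=cv2.resize(a[160:310,160:250],None,fx=4,fy=4,interpolation=cv2.INTER_CUBIC)
d=cv2.resize(a[160:310,335:425],None,fx=4,fy=4,interpolation=cv2.INTER_CUBIC)
cv2.imwrite("pics/z.png",np.hstack([c,d]))
E
```

```text
(no output)
```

View pics/z.png

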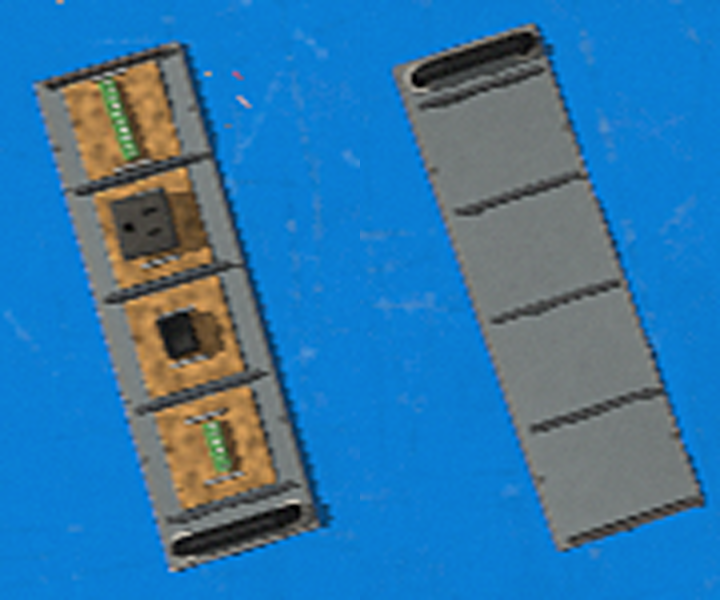

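The zoom shows the order from the strip rack handle (bottom): short strip, relay, receptacle, long strip. On the refit rack the handle is at the top. So short → -105, relay → -35, receptacle → +35, long → +105.

```bash
cat >h.py <<'E'
import cv2,numpy as np
from plant import bot
def cast(px,z,n="top"):
    m=bot.camera_model(n);K,R,t=m["camera_matrix"],m["R"],m["t"]
    px=np.asarray(px,float).reshape(-1,2)
    d=(R.T@np.linalg.inv(K)@np.c_[px,np.ones(len(px))].T).T
    C=-R.T@t
    return C+d*((z-C[2])/d[:,2])[:,None]
def blobs(mask,amin):
    n,l,s,c=cv2.connectedComponentsWithStats(mask.astype(np.uint8))
    return [(s[i,4],c[i],l==i) for i in range(1,n) if s[i,4]>=amin]
def rect(mask,z):
    cs,_=cv2.findContours(mask.astype(np.uint8),cv2.RETR_EXTERNAL,cv2.CHAIN_APPROX_NONE)
    c=max(cs,key=cv2.contourArea).reshape(-1,2)
    P=cast(c,z)[:,:2].astype(np.float32)
    (cx,cy),(w,h),a=cv2.minAreaRect(P)
    b=a if w>h else a+90
    return np.array([cx,cy]),max(w,h),min(w,h),(b+90)%180-90
def rackframe(hsv,box,sign):
    x0,x1,y0,y1=box; m=np.zeros(hsv.shape[:2],bool)
    H,S=hsv[...,0],hsv[...,1]
    m[y0:y1,x0:x1]=~((H>95)&(H<125)&(S>120))[y0:y1,x0:x1]
    b=max(blobs(m,500),key=lambda q:q[0])[2]
    c,L,W,a=rect(b,8); a=np.radians(a)
    u=np.array([np.cos(a),np.sin(a)]); u=u*np.sign(u[0])*sign
    return c-15.5*u,u,L,W
SBOX=(160,250,160,310);RBOX=(335,425,160,310)
E
python3 - <<'E'
from h import *
np.set_printoptions(precision=1,suppress=True)
im=cv2.imread("pics/top0.png");hsv=cv2.cvtColor(im,cv2.COLOR_BGR2HSV)
H,S,V=[hsv[...,i].astype(int) for i in range(3)]
so,su,L,W=rackframe(hsv,SBOX,-1);print("strip",so,np.degrees(np.arctan2(su[1],su[0])),L,W)
ro,ru,L,W=rackframe(hsv,RBOX,1);print("refit",ro,np.degrees(np.arctan2(ru[1],ru[0])),L,W)
def inrack(p):
    d=p-so;return np.array([d@su,-d[0]*su[1]+d[1]*su[0]])
box=np.zeros(H.shape,bool);box[160:310,160:250]=1
for a,c,b in blobs(box&(H>40)&(H<85)&(S>70),15):
    r=rect(b,24);print("green",a,c,r,inrack(r[0]))
for a,c,b in blobs(box&(V<75),25):
    r=rect(b,35.5);print("dark",a,c,r,inrack(r[0]))
for x in(-105,-35,35,105):print(x,so+x*su,ro+x*ru)
E
```

```text
strip [532.1 221.4] -164.44536781311035 313.845947265625 94.78988647460938
refit [ 503.9 -225.8] 16.534269332885746 313.88446044921875 94.71112823486328
green 58 [189.3 189.3] (array([629.6, 248.6]), 52.118045806884766, 9.190187454223633, 18.974897384643555) [-101.2   -0.1]
green 39 [213.9 271.3] (array([428.6, 189.3]), 29.569293975830078, 9.08444881439209, 18.024532318115234) [108.4   3.2]
dark 55 [188.1 176.5] (array([658.3, 251.7]), 80.6564712524414, 5.131531715393066, -75.03412628173828) [-129.7    4.6]
dark 66 [195.4 202.9] (array([595. , 231.8]), 83.09910583496094, 7.957790851593018, -74.84020709991455) [-63.4   6.8]
dark 189 [196.3 216.1] (array([562.2, 230.3]), 37.27952575683594, 33.82636642456055, 12.87894058227539) [-31.4  -0.5]
dark 51 [203.2 230.3] (array([528.2, 214.1]), 84.16246032714844, 7.134419918060303, -74.11819171905518) [5.8 6. ]
dark 92 [204.3 243.3] (array([495.9, 210. ]), 25.93614387512207, 21.880414962768555, 18.112346649169922) [38.   1.2]
dark 29 [224.3 283.7] (array([398. , 165.6]), 51.53769302368164, 4.32536506652832, -72.04590797424316) [144.2  17.8]
dark 187 [219.2 292.5] (array([377.4, 176.5]), 78.99030303955078, 15.25961971282959, -75.14578914642334) [161.1   1.8]
-105 [633.3 249.6] [ 403.3 -255.7]
-35 [565.9 230.8] [ 470.4 -235.7]
35 [498.4 212. ] [ 537.5 -215.8]
105 [431.  193.3] [ 604.6 -195.9]
```

The three rib casts, and all four parts, sit about 3.5 mm toward the handle, which suggests the plate's centre offset isn't 15.5. I'll check this with the ribs at their true height.

```bash
python3 - <<'E'
from h import *
np.set_printoptions(precision=1,suppress=True)
im=cv2.imread("pics/top0.png");hsv=cv2.cvtColor(im,cv2.COLOR_BGR2HSV)
V=hsv[...,2].astype(float)
for box,s in((SBOX,-1),(RBOX,1)):
    o,u,L,W=rackframe(hsv,box,s); v=np.array([-u[1],u[0]])
    m=bot.camera_model("top")
    xs=np.arange(-150,175,1.0);prof=np.zeros(len(xs))
    ys=list(range(-44,-33))+list(range(34,44)) if s<0 else list(range(-40,41,2))
    for y in ys:
        P=np.c_[o+xs[:,None]*u+y*v,np.full(len(xs),18.)]
        q=m["camera_matrix"]@(m["R"]@P.T+m["t"][:,None]);q=(q[:2]/q[2]).astype(np.float32)
        prof+=cv2.remap(V.astype(np.float32),q[0][None],q[1][None],cv2.INTER_LINEAR)[0]/len(ys)
    for c in(-140,-70,0,70,140):
        k=abs(xs-c)<12;w=np.clip(np.percentile(prof[k],70)-prof[k],0,None);print(s,c,xs[k][prof[k].argmin()],(w*xs[k]).sum()/w.sum())
E
```

```text
-1 -140 -134.0 -134.13843098174
-1 -70 -65.0 -65.71483845042874
-1 0 5.0 4.009379047052936
-1 70 74.0 73.43181960258113
-1 140 144.0 142.53277300372923
1 -140 -135.0 -135.02196985846967
1 -70 -66.0 -66.9461330875398
1 0 2.0 2.5042496806525
1 70 71.0 72.00834403613739
1 140 141.0 143.8146032077836
```

Call:
carry_out([
  {"tx":25,"ty":-30,"tz":-8,"rz":0.065},
  {"tx":25,"ty":-30,"tz":-8,"rz":0.065},
  {"tx":25,"ty":-30,"tz":-8,"rz":0.065},
  {"tx":25,"ty":-30,"tz":-8,"rz":0.065},
  {"tx":25,"ty":-30,"tz":-8,"rz":0.065},
  {"tx":25,"ty":-30,"tz":-8,"rz":0.065},
  {"tx":25,"ty":-30,"tz":-8,"rz":0.065},
  {"tx":25,"ty":-30,"tz":-8,"rz":0.065},
  {"tx":25,"ty":-30,"tz":-8,"rz":0.065},
  {"tx":20,"ty":-30,"tz":-8,"rz":0.065},
  {},
  {},
], gripper=0)

```text
invalid input at $.plan[0]: expected keys tx, ty, tz, rx, ry, rz
```

Call:
carry_out([
  {"tx":25,"ty":-30,"tz":-8,"rx":0,"ry":0,"rz":0.065},
  {"tx":25,"ty":-30,"tz":-8,"rx":0,"ry":0,"rz":0.065},
  {"tx":25,"ty":-30,"tz":-8,"rx":0,"ry":0,"rz":0.065},
  {"tx":25,"ty":-30,"tz":-8,"rx":0,"ry":0,"rz":0.065},
  {"tx":25,"ty":-30,"tz":-8,"rx":0,"ry":0,"rz":0.065},
  {"tx":25,"ty":-30,"tz":-8,"rx":0,"ry":0,"rz":0.065},
  {"tx":25,"ty":-30,"tz":-8,"rx":0,"ry":0,"rz":0.065},
  {"tx":25,"ty":-30,"tz":-8,"rx":0,"ry":0,"rz":0.065},
  {"tx":25,"ty":-30,"tz":-8,"rx":0,"ry":0,"rz":0.065},
  {"tx":21,"ty":-32,"tz":-8,"rx":0,"ry":0,"rz":0.065},
  {"tx":0,"ty":0,"tz":0,"rx":0,"ry":0,"rz":0},
  {"tx":0,"ty":0,"tz":0,"rx":0,"ry":0,"rz":0},
], gripper=0)

```text
time: 1.3
tool_pos: [428.2, 189.8, 146.3]
tcp_rot: [3.141, -0.001, -2.849]
contact_force: [-0.4, -0.0, 0.2]
grip_width: 91.8
finger_force: 0.0
```

Call:
carry_out([
  {"tx":0,"ty":0,"tz":-40,"rx":0,"ry":0,"rz":0},
  {"tx":0,"ty":0,"tz":-40,"rx":0,"ry":0,"rz":0},
  {"tx":0,"ty":0,"tz":-25,"rx":0,"ry":0,"rz":0},
  {"tx":0,"ty":0,"tz":-15,"rx":0,"ry":0,"rz":0},
  {"tx":0,"ty":0,"tz":-7,"rx":0,"ry":0,"rz":0},
  {"tx":0,"ty":0,"tz":-4,"rx":0,"ry":0,"rz":0},
  {"tx":0,"ty":0,"tz":0,"rx":0,"ry":0,"rz":0},
  {"tx":0,"ty":0,"tz":0,"rx":0,"ry":0,"rz":0},
])

```text
time: 2.1
tool_pos: [428.8, 190.8, 16.5]
tcp_rot: [3.142, 0.002, -2.846]
contact_force: [-0.3, 0.5, 0.4]
grip_width: 91.8
finger_force: 0.0
```

Call:
carry_out([
  {"tx":0,"ty":0,"tz":0,"rx":0,"ry":0,"rz":0},
  {"tx":0,"ty":0,"tz":0,"rx":0,"ry":0,"rz":0},
  {"tx":0,"ty":0,"tz":0,"rx":0,"ry":0,"rz":0},
  {"tx":0,"ty":0,"tz":0,"rx":0,"ry":0,"rz":0},
  {"tx":0,"ty":0,"tz":0,"rx":0,"ry":0,"rz":0},
  {"tx":0,"ty":0,"tz":0,"rx":0,"ry":0,"rz":0},
  {"tx":0,"ty":0,"tz":0,"rx":0,"ry":0,"rz":0},
  {"tx":0,"ty":0,"tz":0,"rx":0,"ry":0,"rz":0},
  {"tx":0,"ty":0,"tz":0,"rx":0,"ry":0,"rz":0},
  {"tx":0,"ty":0,"tz":0,"rx":0,"ry":0,"rz":0},
], gripper=1)

```text
time: 3.1
tool_pos: [428.4, 190.3, 15.7]
tcp_rot: [3.142, -0.0, -2.846]
contact_force: [0.7, 0.3, -0.1]
grip_width: 16.5
finger_force: 0.0
```

Call:
carry_out([
  {"tx":0,"ty":0,"tz":0,"rx":0,"ry":0,"rz":0},
  {"tx":0,"ty":0,"tz":0,"rx":0,"ry":0,"rz":0},
  {"tx":0,"ty":0,"tz":0,"rx":0,"ry":0,"rz":0},
])

```text
time: 3.4
tool_pos: [428.4, 190.3, 15.7]
tcp_rot: [3.142, 0.0, -2.846]
contact_force: [0.2, 0.7, 0.4]
grip_width: 9.1
finger_force: 30.0
```

Call:
carry_out([
  {"tx":0,"ty":0,"tz":10,"rx":0,"ry":0,"rz":0},
  {"tx":0,"ty":0,"tz":30,"rx":0,"ry":0,"rz":0},
  {"tx":0,"ty":0,"tz":40,"rx":0,"ry":0,"rz":0},
  {"tx":0,"ty":-20,"tz":20,"rx":0,"ry":0,"rz":0},
  {"tx":-2,"ty":-40,"tz":0,"rx":0,"ry":0,"rz":0},
  {"tx":-2,"ty":-45,"tz":0,"rx":0,"ry":0,"rz":0},
  {"tx":-3,"ty":-45,"tz":0,"rx":0,"ry":0,"rz":0},
  {"tx":-3,"ty":-45,"tz":0,"rx":0,"ry":0,"rz":0},
  {"tx":-3,"ty":-45,"tz":0,"rx":0,"ry":0,"rz":0},
  {"tx":-3,"ty":-45,"tz":0,"rx":0,"ry":0,"rz":0},
  {"tx":-3,"ty":-45,"tz":0,"rx":0,"ry":0,"rz":0},
  {"tx":-3,"ty":-45,"tz":0,"rx":0,"ry":0,"rz":0},
])

```text
time: 4.6
tool_pos: [406.0, -186.6, 116.6]
tcp_rot: [-3.141, 0.001, -2.847]
contact_force: [1.5, -0.6, -0.2]
grip_width: 9.7
finger_force: 30.0
```

Call:
carry_out([
  {"tx":0,"ty":-40,"tz":0,"rx":0,"ry":0,"rz":0},
  {"tx":0,"ty":-30,"tz":0,"rx":0,"ry":0,"rz":0},
  {"tx":0,"ty":0,"tz":0,"rx":0,"ry":0,"rz":0},
  {"tx":0,"ty":0,"tz":0,"rx":0,"ry":0,"rz":0},
])

```text
time: 5.0
tool_pos: [406.0, -254.7, 116.0]
tcp_rot: [3.141, -0.0, -2.848]
contact_force: [-1.0, 0.5, -0.7]
grip_width: 9.4
finger_force: 30.0
```

```bash
python3 - <<'E'
from h import *
im=bot.capture("side");cv2.imwrite("pics/s1.png",im[:,:,::-1])
cv2.imwrite("pics/s1z.png",cv2.resize(im[140:290,180:440,::-1],None,fx=3,fy=3))
E
```

```text
(no output)
```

View pics/s1z.png

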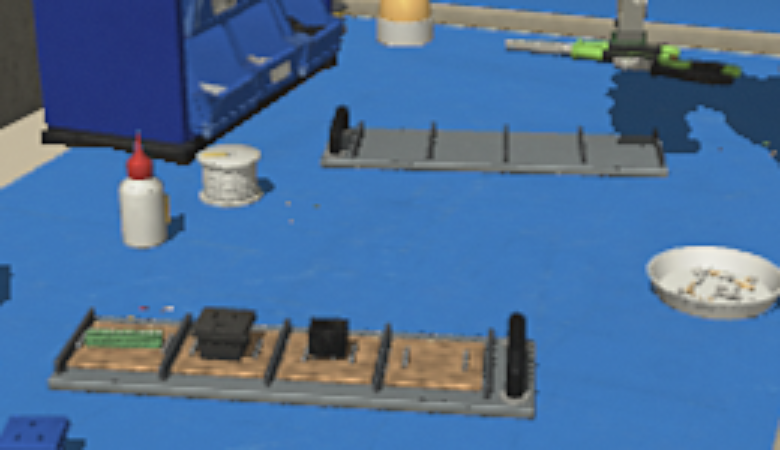

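The crop shows the short strip's pad empty (at about (440,355)), so the strip is in the gripper. The other three parts are undisturbed.

Call:
carry_out([
  {"tx":1,"ty":0,"tz":-40,"rx":0,"ry":0,"rz":0},
  {"tx":0,"ty":0,"tz":-30,"rx":0,"ry":0,"rz":0},
  {"tx":0,"ty":0,"tz":-18,"rx":0,"ry":0,"rz":0},
  {"tx":0,"ty":0,"tz":-8,"rx":0,"ry":0,"rz":0},
  {"tx":0,"ty":0,"tz":-4,"rx":0,"ry":0,"rz":0},
  {"tx":0,"ty":0,"tz":-3,"rx":0,"ry":0,"rz":0},
  {"tx":0,"ty":0,"tz":0,"rx":0,"ry":0,"rz":0},
  {"tx":0,"ty":0,"tz":0,"rx":0,"ry":0,"rz":0},
  {"tx":0,"ty":0,"tz":0,"rx":0,"ry":0,"rz":0},
])

```text
time: 5.95
tool_pos: [407.7, -254.9, 13.3]
tcp_rot: [-3.141, 0.001, -2.846]
contact_force: [-0.2, 0.6, 0.2]
grip_width: 9.4
finger_force: 30.0
```

Call:
carry_out([
  {"tx":0,"ty":0,"tz":-1,"rx":0,"ry":0,"rz":0},
  {"tx":0,"ty":0,"tz":0,"rx":0,"ry":0,"rz":0},
  {"tx":0,"ty":0,"tz":0,"rx":0,"ry":0,"rz":0},
])

```text
time: 6.25
tool_pos: [407.4, -254.7, 11.8]
tcp_rot: [3.142, 0.0, -2.846]
contact_force: [0.9, 0.1, -0.4]
grip_width: 9.2
finger_force: 30.0
```

Call:
carry_out([
  {"tx":0,"ty":0,"tz":0,"rx":0,"ry":0,"rz":0},
  {"tx":0,"ty":0,"tz":0,"rx":0,"ry":0,"rz":0},
  {"tx":0,"ty":0,"tz":0,"rx":0,"ry":0,"rz":0},
  {"tx":0,"ty":0,"tz":0,"rx":0,"ry":0,"rz":0},
  {"tx":0,"ty":0,"tz":20,"rx":0,"ry":0,"rz":0},
  {"tx":0,"ty":0,"tz":40,"rx":0,"ry":0,"rz":0},
  {"tx":0,"ty":0,"tz":40,"rx":0,"ry":0,"rz":0},
  {"tx":0,"ty":20,"tz":10,"rx":0,"ry":0,"rz":0},
  {"tx":10,"ty":40,"tz":0,"rx":0,"ry":0,"rz":0},
  {"tx":10,"ty":45,"tz":0,"rx":0,"ry":0,"rz":0},
  {"tx":10,"ty":45,"tz":0,"rx":0,"ry":0,"rz":0},
  {"tx":10,"ty":45,"tz":0,"rx":0,"ry":0,"rz":0},
], gripper=0)

```text
time: 7.45
tool_pos: [447.4, -58.1, 121.9]
tcp_rot: [-3.141, 0.0, -2.847]
contact_force: [1.5, -0.1, 1.1]
grip_width: 91.6
finger_force: 0.0
```

Call:
carry_out([
  {"tx":9,"ty":45,"tz":0,"rx":0,"ry":0,"rz":0},
  {"tx":8,"ty":45,"tz":0,"rx":0,"ry":0,"rz":0},
  {"tx":8,"ty":45,"tz":0,"rx":0,"ry":0,"rz":0},
  {"tx":8,"ty":45,"tz":0,"rx":0,"ry":0,"rz":0},
  {"tx":8,"ty":45,"tz":0,"rx":0,"ry":0,"rz":0},
  {"tx":8,"ty":44,"tz":0,"rx":0,"ry":0,"rz":0},
  {"tx":0,"ty":0,"tz":0,"rx":0,"ry":0,"rz":0},
  {"tx":0,"ty":0,"tz":0,"rx":0,"ry":0,"rz":0},
])

```text
time: 8.25
tool_pos: [495.9, 210.1, 121.3]
tcp_rot: [-3.141, -0.001, -2.844]
contact_force: [-0.1, -0.4, -0.3]
grip_width: 91.6
finger_force: 0.0
```

```bash
cat > chk.py <<'E'
from h import *
np.set_printoptions(precision=1,suppress=True)
im=bot.capture("top")[:,:,::-1].copy();hsv=cv2.cvtColor(im,cv2.COLOR_BGR2HSV)
H,S,V=[hsv[...,i].astype(int) for i in range(3)]
ro=np.array([507.3,-224.8]);a=np.radians(16.53);ru=np.array([np.cos(a),np.sin(a)])
box=np.zeros(H.shape,bool);box[180:310,335:425]=1
def pr(n,b,z,ar):
    r=rect(b,z);d=r[0]-ro;print(n,ar,r,np.array([d@ru,-d[0]*ru[1]+d[1]*ru[0]]))
for ar,c,b in blobs(box&(H>40)&(H<85)&(S>70),15):pr("green",b,20,ar)
for ar,c,b in blobs(box&(V<70),25):pr("dark",b,31.5,ar)
cv2.imwrite("pics/last.png",im)
E
python3 chk.py
```

```text
green 52 (array([ 407.4, -251.6]), 31.0031681060791, 11.429561614990234, 17.949434280395508) [-103.3    2.8]
dark 29 (array([ 633.2, -174.3]), 58.57236099243164, 4.011650085449219, -74.52155017852783) [135.   12.6]
dark 26 (array([ 570.5, -204.2]), 56.65971755981445, 2.308326244354248, -72.93423461914062) [66.4  1.8]
```

The short strip is within about 2–3 mm of the middle, and part of that is its visible side face. I'll bias later targets 1.5 mm in −y. Next is the relay.

Call:
carry_out([
  {"tx":0,"ty":0,"tz":-40,"rx":0,"ry":0,"rz":0},
  {"tx":0,"ty":0,"tz":-30,"rx":0,"ry":0,"rz":0},
  {"tx":0,"ty":0,"tz":-18,"rx":0,"ry":0,"rz":0},
  {"tx":0,"ty":0,"tz":-10,"rx":0,"ry":0,"rz":0},
  {"tx":0,"ty":0,"tz":-5,"rx":0,"ry":0,"rz":0},
  {"tx":0,"ty":0,"tz":0,"rx":0,"ry":0,"rz":0},
  {"tx":0,"ty":0,"tz":0,"rx":0,"ry":0,"rz":0},
])

```text
time: 9.0
tool_pos: [497.1, 209.2, 19.7]
tcp_rot: [-3.142, 0.002, -2.847]
contact_force: [-0.1, -0.5, 0.1]
grip_width: 91.6
finger_force: 0.0
```

Call:
carry_out([
  {"tx":0,"ty":0,"tz":0,"rx":0,"ry":0,"rz":0},
  {"tx":0,"ty":0,"tz":0,"rx":0,"ry":0,"rz":0},
  {"tx":0,"ty":0,"tz":0,"rx":0,"ry":0,"rz":0},
  {"tx":0,"ty":0,"tz":0,"rx":0,"ry":0,"rz":0},
  {"tx":0,"ty":0,"tz":0,"rx":0,"ry":0,"rz":0},
  {"tx":0,"ty":0,"tz":0,"rx":0,"ry":0,"rz":0},
  {"tx":0,"ty":0,"tz":0,"rx":0,"ry":0,"rz":0},
  {"tx":0,"ty":0,"tz":0,"rx":0,"ry":0,"rz":0},
  {"tx":0,"ty":0,"tz":0,"rx":0,"ry":0,"rz":0},
  {"tx":0,"ty":0,"tz":0,"rx":0,"ry":0,"rz":0},
  {"tx":0,"ty":0,"tz":0,"rx":0,"ry":0,"rz":0},
  {"tx":0,"ty":0,"tz":0,"rx":0,"ry":0,"rz":0},
], gripper=1)

```text
time: 10.2
tool_pos: [496.3, 209.4, 18.7]
tcp_rot: [3.141, -0.0, -2.846]
contact_force: [0.8, -0.6, -0.6]
grip_width: 19.4
finger_force: 30.0
```

Call:
carry_out([
  {"tx":0,"ty":0,"tz":10,"rx":0,"ry":0,"rz":0},
  {"tx":0,"ty":0,"tz":30,"rx":0,"ry":0,"rz":0},
  {"tx":0,"ty":0,"tz":40,"rx":0,"ry":0,"rz":0},
  {"tx":0,"ty":-20,"tz":20,"rx":0,"ry":0,"rz":0},
  {"tx":-2,"ty":-40,"tz":0,"rx":0,"ry":0,"rz":0},
  {"tx":-2,"ty":-45,"tz":0,"rx":0,"ry":0,"rz":0},
  {"tx":-3,"ty":-45,"tz":0,"rx":0,"ry":0,"rz":0},
  {"tx":-3,"ty":-45,"tz":0,"rx":0,"ry":0,"rz":0},
  {"tx":-3,"ty":-45,"tz":0,"rx":0,"ry":0,"rz":0},
  {"tx":-3,"ty":-45,"tz":0,"rx":0,"ry":0,"rz":0},
  {"tx":-3,"ty":-45,"tz":0,"rx":0,"ry":0,"rz":0},
  {"tx":-3,"ty":-45,"tz":0,"rx":0,"ry":0,"rz":0},
])

```text
time: 11.4
tool_pos: [474.1, -167.6, 119.6]
tcp_rot: [-3.141, 0.001, -2.846]
contact_force: [0.7, -0.2, -0.7]
grip_width: 19.1
finger_force: 30.0
```

Call:
carry_out([
  {"tx":0,"ty":-40,"tz":0,"rx":0,"ry":0,"rz":0},
  {"tx":0,"ty":-31,"tz":0,"rx":0,"ry":0,"rz":0},
  {"tx":0,"ty":0,"tz":-40,"rx":0,"ry":0,"rz":0},
  {"tx":0,"ty":0,"tz":-30,"rx":0,"ry":0,"rz":0},
  {"tx":0,"ty":0,"tz":-15,"rx":0,"ry":0,"rz":0},
  {"tx":0,"ty":0,"tz":0,"rx":0,"ry":0,"rz":0},
  {"tx":0,"ty":0,"tz":0,"rx":0,"ry":0,"rz":0},
  {"tx":0,"ty":0,"tz":0,"rx":0,"ry":0,"rz":0},
])

```text
time: 12.2
tool_pos: [475.2, -237.1, 35.2]
tcp_rot: [-3.14, 0.002, -2.846]
contact_force: [-0.1, -1.4, -0.3]
grip_width: 18.9
finger_force: 30.0
```

Call:
carry_out([
  {"tx":-1,"ty":0.5,"tz":-10,"rx":0,"ry":0,"rz":0},
  {"tx":0,"ty":0,"tz":-6,"rx":0,"ry":0,"rz":0},
  {"tx":0,"ty":0,"tz":-3,"rx":0,"ry":0,"rz":0},
  {"tx":0,"ty":0,"tz":0,"rx":0,"ry":0,"rz":0},
  {"tx":0,"ty":0,"tz":0,"rx":0,"ry":0,"rz":0},
  {"tx":0,"ty":0,"tz":0,"rx":0,"ry":0,"rz":0},
])

```text
time: 12.8
tool_pos: [473.3, -236.1, 14.7]
tcp_rot: [3.141, -0.0, -2.846]
contact_force: [-1.6, 0.9, 2.3]
grip_width: 19.2
finger_force: 30.0
```

Call:
carry_out([
  {"tx":0,"ty":0,"tz":0,"rx":0,"ry":0,"rz":0},
  {"tx":0,"ty":0,"tz":0,"rx":0,"ry":0,"rz":0},
  {"tx":0,"ty":0,"tz":0,"rx":0,"ry":0,"rz":0},
  {"tx":0,"ty":0,"tz":0,"rx":0,"ry":0,"rz":0},
  {"tx":0,"ty":0,"tz":20,"rx":0,"ry":0,"rz":0},
  {"tx":0,"ty":0,"tz":40,"rx":0,"ry":0,"rz":0},
  {"tx":0,"ty":0,"tz":40,"rx":0,"ry":0,"rz":0},
  {"tx":9,"ty":40,"tz":10,"rx":0,"ry":0,"rz":0},
  {"tx":8,"ty":45,"tz":0,"rx":0,"ry":0,"rz":0},
  {"tx":8,"ty":45,"tz":0,"rx":0,"ry":0,"rz":0},
  {"tx":8,"ty":45,"tz":0,"rx":0,"ry":0,"rz":0},
  {"tx":8,"ty":45,"tz":0,"rx":0,"ry":0,"rz":0},
], gripper=0)

```text
time: 14.0
tool_pos: [514.4, -14.5, 124.9]
tcp_rot: [-3.142, 0.0, -2.847]
contact_force: [0.7, -0.4, 0.5]
grip_width: 91.5
finger_force: 0.0
```

Call:
carry_out([
  {"tx":8,"ty":40,"tz":0,"rx":0,"ry":0,"rz":0},
  {"tx":8,"ty":42,"tz":0,"rx":0,"ry":0,"rz":0},
  {"tx":8,"ty":42,"tz":0,"rx":0,"ry":0,"rz":0},
  {"tx":8,"ty":42,"tz":0,"rx":0,"ry":0,"rz":0},
  {"tx":8,"ty":42,"tz":0,"rx":0,"ry":0,"rz":0},
  {"tx":8,"ty":38,"tz":0,"rx":0,"ry":0,"rz":0},
  {"tx":0,"ty":0,"tz":0,"rx":0,"ry":0,"rz":0},
  {"tx":0,"ty":0,"tz":0,"rx":0,"ry":0,"rz":0},
])

```text
time: 14.8
tool_pos: [561.9, 230.4, 124.3]
tcp_rot: [-3.141, -0.001, -2.844]
contact_force: [-0.3, -0.3, 0.2]
grip_width: 91.3
finger_force: 0.0
```

```bash
python3 chk.py
```

```text
green 51 (array([ 407.4, -251.6]), 31.0031681060791, 11.429561614990234, 17.949434280395508) [-103.3    2.8]
dark 28 (array([ 633.5, -174.2]), 58.57236099243164, 3.3036842346191406, -74.5215482711792) [135.4  12.6]
dark 107 (array([ 472.3, -233.2]), 25.63187026977539, 23.70766258239746, 16.877349853515625) [-35.9   1.9]
```

The relay sits within about 2 mm of the middle. Next is the receptacle.

Call:
carry_out([
  {"tx":0,"ty":0,"tz":-40,"rx":0,"ry":0,"rz":-0.03},
  {"tx":0,"ty":0,"tz":-30,"rx":0,"ry":0,"rz":0},
  {"tx":0,"ty":0,"tz":-20,"rx":0,"ry":0,"rz":0},
  {"tx":0,"ty":0,"tz":-10,"rx":0,"ry":0,"rz":0},
  {"tx":0,"ty":0,"tz":-6,"rx":0,"ry":0,"rz":0},
  {"tx":0,"ty":0,"tz":0,"rx":0,"ry":0,"rz":0},
  {"tx":0,"ty":0,"tz":0,"rx":0,"ry":0,"rz":0},
])

```text
time: 15.55
tool_pos: [563.1, 229.7, 19.8]
tcp_rot: [3.142, 0.002, -2.877]
contact_force: [-0.4, -0.5, 0.6]
grip_width: 91.6
finger_force: 0.0
```

Call:
carry_out([
  {"tx":0,"ty":0,"tz":0,"rx":0,"ry":0,"rz":0},
  {"tx":0,"ty":0,"tz":0,"rx":0,"ry":0,"rz":0},
  {"tx":0,"ty":0,"tz":0,"rx":0,"ry":0,"rz":0},
  {"tx":0,"ty":0,"tz":0,"rx":0,"ry":0,"rz":0},
  {"tx":0,"ty":0,"tz":0,"rx":0,"ry":0,"rz":0},
  {"tx":0,"ty":0,"tz":0,"rx":0,"ry":0,"rz":0},
  {"tx":0,"ty":0,"tz":0,"rx":0,"ry":0,"rz":0},
  {"tx":0,"ty":0,"tz":0,"rx":0,"ry":0,"rz":0},
  {"tx":0,"ty":0,"tz":0,"rx":0,"ry":0,"rz":0},
  {"tx":0,"ty":0,"tz":0,"rx":0,"ry":0,"rz":0},
  {"tx":0,"ty":0,"tz":0,"rx":0,"ry":0,"rz":0},
], gripper=1)

```text
time: 16.65
tool_pos: [562.4, 229.8, 18.7]
tcp_rot: [3.141, -0.0, -2.876]
contact_force: [-1.0, 0.3, 0.2]
grip_width: 34.2
finger_force: 29.9
```

Call:
carry_out([
  {"tx":0,"ty":0,"tz":10,"rx":0,"ry":0,"rz":0},
  {"tx":0,"ty":0,"tz":30,"rx":0,"ry":0,"rz":0},
  {"tx":0,"ty":0,"tz":40,"rx":0,"ry":0,"rz":0.024},
  {"tx":0,"ty":-20,"tz":20,"rx":0,"ry":0,"rz":0},
  {"tx":-2,"ty":-40,"tz":0,"rx":0,"ry":0,"rz":0},
  {"tx":-2,"ty":-45,"tz":0,"rx":0,"ry":0,"rz":0},
  {"tx":-3,"ty":-45,"tz":0,"rx":0,"ry":0,"rz":0},
  {"tx":-3,"ty":-45,"tz":0,"rx":0,"ry":0,"rz":0},
  {"tx":-3,"ty":-45,"tz":0,"rx":0,"ry":0,"rz":0},
  {"tx":-3,"ty":-45,"tz":0,"rx":0,"ry":0,"rz":0},
  {"tx":-3,"ty":-45,"tz":0,"rx":0,"ry":0,"rz":0},
  {"tx":-3,"ty":-45,"tz":0,"rx":0,"ry":0,"rz":0},
])

```text
time: 17.85
tool_pos: [540.1, -147.0, 119.7]
tcp_rot: [-3.141, 0.001, -2.852]
contact_force: [1.0, 0.3, -1.0]
grip_width: 34.0
finger_force: 29.9
```

Call:
carry_out([
  {"tx":0,"ty":-40,"tz":0,"rx":0,"ry":0,"rz":0},
  {"tx":0,"ty":-31,"tz":0,"rx":0,"ry":0,"rz":0},
  {"tx":0,"ty":0,"tz":-40,"rx":0,"ry":0,"rz":0},
  {"tx":0,"ty":0,"tz":-30,"rx":0,"ry":0,"rz":0},
  {"tx":0,"ty":0,"tz":-15,"rx":0,"ry":0,"rz":0},
  {"tx":0,"ty":0,"tz":-10,"rx":0,"ry":0,"rz":0},
  {"tx":0,"ty":0,"tz":-6,"rx":0,"ry":0,"rz":0},
  {"tx":0,"ty":0,"tz":-2,"rx":0,"ry":0,"rz":0},
  {"tx":0,"ty":0,"tz":0,"rx":0,"ry":0,"rz":0},
  {"tx":0,"ty":0,"tz":0,"rx":0,"ry":0,"rz":0},
  {"tx":0,"ty":0,"tz":0,"rx":0,"ry":0,"rz":0},
])

```text
time: 18.95
tool_pos: [540.8, -216.4, 16.5]
tcp_rot: [-3.141, 0.001, -2.852]
contact_force: [0.5, 0.6, 0.0]
grip_width: 34.1
finger_force: 29.9
```

Call:
carry_out([
  {"tx":0,"ty":0,"tz":-1,"rx":0,"ry":0,"rz":0},
  {"tx":0,"ty":0,"tz":0,"rx":0,"ry":0,"rz":0},
  {"tx":0,"ty":0,"tz":0,"rx":0,"ry":0,"rz":0},
])

```text
time: 19.25
tool_pos: [540.4, -216.1, 14.8]
tcp_rot: [3.142, 0.0, -2.852]
contact_force: [0.4, -0.2, 0.1]
grip_width: 34.1
finger_force: 29.9
```

Call:
carry_out([
  {"tx":0,"ty":0,"tz":0,"rx":0,"ry":0,"rz":0},
  {"tx":0,"ty":0,"tz":0,"rx":0,"ry":0,"rz":0},
  {"tx":0,"ty":0,"tz":0,"rx":0,"ry":0,"rz":0},
  {"tx":0,"ty":0,"tz":0,"rx":0,"ry":0,"rz":0},
  {"tx":0,"ty":0,"tz":20,"rx":0,"ry":0,"rz":0},
  {"tx":0,"ty":0,"tz":40,"rx":0,"ry":0,"rz":0},
  {"tx":0,"ty":0,"tz":40,"rx":0,"ry":0,"rz":0},
  {"tx":0,"ty":40,"tz":10,"rx":0,"ry":0,"rz":0},
  {"tx":0,"ty":45,"tz":0,"rx":0,"ry":0,"rz":0},
  {"tx":0,"ty":45,"tz":0,"rx":0,"ry":0,"rz":0},
  {"tx":0,"ty":45,"tz":0,"rx":0,"ry":0,"rz":0},
  {"tx":0,"ty":45,"tz":0,"rx":0,"ry":0,"rz":0},
], gripper=0)

```text
time: 20.45
tool_pos: [540.1, 5.5, 124.9]
tcp_rot: [-3.142, 0.0, -2.853]
contact_force: [0.6, 0.1, 0.5]
grip_width: 91.6
finger_force: 0.0
```

Call:
carry_out([
  {"tx":0,"ty":40,"tz":0,"rx":0,"ry":0,"rz":0},
  {"tx":0,"ty":42,"tz":0,"rx":0,"ry":0,"rz":0},
  {"tx":0,"ty":42,"tz":0,"rx":0,"ry":0,"rz":0},
  {"tx":20,"ty":42,"tz":0,"rx":0,"ry":0,"rz":0},
  {"tx":20,"ty":40,"tz":0,"rx":0,"ry":0,"rz":0},
  {"tx":25,"ty":39,"tz":0,"rx":0,"ry":0,"rz":0},
  {"tx":24,"ty":0,"tz":0,"rx":0,"ry":0,"rz":0},
  {"tx":0,"ty":0,"tz":0,"rx":0,"ry":0,"rz":0.02},
  {"tx":0,"ty":0,"tz":0,"rx":0,"ry":0,"rz":0},
])

```text
time: 21.35
tool_pos: [628.9, 248.6, 124.0]
tcp_rot: [3.141, -0.002, -2.832]
contact_force: [0.3, 1.1, -0.4]
grip_width: 91.9
finger_force: 0.0
```

```bash
python3 chk.py
```

```text
green 52 (array([ 407.4, -251.6]), 31.0031681060791, 11.429561614990234, 17.949434280395508) [-103.3    2.8]
dark 26 (array([ 633.5, -174.2]), 58.57236099243164, 3.3036842346191406, -74.5215482711792) [135.4  12.6]
dark 103 (array([ 472.6, -232.9]), 25.0360164642334, 23.081029891967773, 15.791703224182129) [-35.6   2.1]
```

Call:
carry_out([
  {"tx":0,"ty":0,"tz":-40,"rx":0,"ry":0,"rz":0},
  {"tx":0,"ty":0,"tz":-30,"rx":0,"ry":0,"rz":0},
  {"tx":0,"ty":0,"tz":-20,"rx":0,"ry":0,"rz":0},
  {"tx":0,"ty":0,"tz":-12,"rx":0,"ry":0,"rz":0},
  {"tx":0,"ty":0,"tz":-6,"rx":0,"ry":0,"rz":0},
  {"tx":0,"ty":0,"tz":0,"rx":0,"ry":0,"rz":0},
  {"tx":0,"ty":0,"tz":0,"rx":0,"ry":0,"rz":0},
])

```text
time: 22.1
tool_pos: [630.0, 248.9, 18.0]
tcp_rot: [3.142, 0.002, -2.833]
contact_force: [-0.0, -0.1, -0.2]
grip_width: 91.9
finger_force: 0.0
```

Call:
carry_out([
  {"tx":0,"ty":0,"tz":0,"rx":0,"ry":0,"rz":0},
  {"tx":0,"ty":0,"tz":0,"rx":0,"ry":0,"rz":0},
  {"tx":0,"ty":0,"tz":0,"rx":0,"ry":0,"rz":0},
  {"tx":0,"ty":0,"tz":0,"rx":0,"ry":0,"rz":0},
  {"tx":0,"ty":0,"tz":0,"rx":0,"ry":0,"rz":0},
  {"tx":0,"ty":0,"tz":0,"rx":0,"ry":0,"rz":0},
  {"tx":0,"ty":0,"tz":0,"rx":0,"ry":0,"rz":0},
  {"tx":0,"ty":0,"tz":0,"rx":0,"ry":0,"rz":0},
  {"tx":0,"ty":0,"tz":0,"rx":0,"ry":0,"rz":0},
  {"tx":0,"ty":0,"tz":0,"rx":0,"ry":0,"rz":0},
  {"tx":0,"ty":0,"tz":0,"rx":0,"ry":0,"rz":0},
  {"tx":0,"ty":0,"tz":0,"rx":0,"ry":0,"rz":0},
], gripper=1)

```text
time: 23.3
tool_pos: [629.4, 248.8, 16.7]
tcp_rot: [3.141, 0.0, -2.832]
contact_force: [0.8, 0.4, -0.4]
grip_width: 9.0
finger_force: 30.0
```

Call:
carry_out([
  {"tx":0,"ty":0,"tz":0,"rx":0,"ry":0,"rz":0},
  {"tx":0,"ty":0,"tz":0,"rx":0,"ry":0,"rz":0},
])

```text
time: 23.5
tool_pos: [629.4, 248.8, 16.7]
tcp_rot: [3.142, -0.0, -2.832]
contact_force: [-0.6, -0.6, -0.6]
grip_width: 8.8
finger_force: 30.0
```

Call:
carry_out([
  {"tx":0,"ty":0,"tz":10,"rx":0,"ry":0,"rz":0},
  {"tx":0,"ty":0,"tz":30,"rx":0,"ry":0,"rz":0},
  {"tx":0,"ty":0,"tz":40,"rx":0,"ry":0,"rz":-0.02},
  {"tx":-20,"ty":-20,"tz":20,"rx":0,"ry":0,"rz":0},
  {"tx":-20,"ty":-40,"tz":0,"rx":0,"ry":0,"rz":0},
  {"tx":-15,"ty":-45,"tz":0,"rx":0,"ry":0,"rz":0},
  {"tx":-15,"ty":-45,"tz":0,"rx":0,"ry":0,"rz":0},
  {"tx":0,"ty":-45,"tz":0,"rx":0,"ry":0,"rz":0},
  {"tx":0,"ty":-45,"tz":0,"rx":0,"ry":0,"rz":0},
  {"tx":0,"ty":-45,"tz":0,"rx":0,"ry":0,"rz":0},
  {"tx":0,"ty":-45,"tz":0,"rx":0,"ry":0,"rz":0},
  {"tx":14,"ty":-45,"tz":0,"rx":0,"ry":0,"rz":0},
])

```text
time: 24.7
tool_pos: [572.4, -127.9, 117.9]
tcp_rot: [3.141, -0.0, -2.853]
contact_force: [1.0, 0.4, 0.7]
grip_width: 9.2
finger_force: 30.0
```

Call:
carry_out([
  {"tx":18,"ty":-40,"tz":0,"rx":0,"ry":0,"rz":0},
  {"tx":17,"ty":-30,"tz":0,"rx":0,"ry":0,"rz":0},
  {"tx":0,"ty":0,"tz":-40,"rx":0,"ry":0,"rz":0},
  {"tx":0,"ty":0,"tz":-30,"rx":0,"ry":0,"rz":0},
  {"tx":0,"ty":0,"tz":-15,"rx":0,"ry":0,"rz":0},
  {"tx":0,"ty":0,"tz":-10,"rx":0,"ry":0,"rz":0},
  {"tx":0,"ty":0,"tz":-6,"rx":0,"ry":0,"rz":0},
  {"tx":0,"ty":0,"tz":-2,"rx":0,"ry":0,"rz":0},
  {"tx":0,"ty":0,"tz":0,"rx":0,"ry":0,"rz":0},
  {"tx":0,"ty":0,"tz":0,"rx":0,"ry":0,"rz":0},
  {"tx":0,"ty":0,"tz":0,"rx":0,"ry":0,"rz":0},
])

```text
time: 25.8
tool_pos: [608.9, -196.3, 14.6]
tcp_rot: [-3.141, 0.001, -2.852]
contact_force: [0.0, 0.3, 0.5]
grip_width: 9.1
finger_force: 30.0
```

Call:
carry_out([
  {"tx":0,"ty":0,"tz":-1,"rx":0,"ry":0,"rz":0},
  {"tx":0,"ty":0,"tz":0,"rx":0,"ry":0,"rz":0},
  {"tx":0,"ty":0,"tz":0,"rx":0,"ry":0,"rz":0},
])

```text
time: 26.1
tool_pos: [608.3, -196.2, 12.8]
tcp_rot: [3.141, -0.0, -2.852]
contact_force: [-0.4, -0.0, -0.2]
grip_width: 9.1
finger_force: 30.0
```

Call:
carry_out([
  {"tx":0,"ty":0,"tz":0,"rx":0,"ry":0,"rz":0},
  {"tx":0,"ty":0,"tz":0,"rx":0,"ry":0,"rz":0},
  {"tx":0,"ty":0,"tz":0,"rx":0,"ry":0,"rz":0},
  {"tx":0,"ty":0,"tz":0,"rx":0,"ry":0,"rz":0},
  {"tx":0,"ty":0,"tz":20,"rx":0,"ry":0,"rz":0},
  {"tx":0,"ty":0,"tz":40,"rx":0,"ry":0,"rz":0},
  {"tx":0,"ty":0,"tz":40,"rx":0,"ry":0,"rz":0},
  {"tx":-40,"ty":20,"tz":10,"rx":0,"ry":0,"rz":0},
  {"tx":-30,"ty":40,"tz":0,"rx":0,"ry":0,"rz":0},
  {"tx":-30,"ty":45,"tz":0,"rx":0,"ry":0,"rz":0},
  {"tx":-30,"ty":45,"tz":0,"rx":0,"ry":0,"rz":0},
  {"tx":0,"ty":45,"tz":0,"rx":0,"ry":0,"rz":0},
], gripper=0)

```text
time: 27.3
tool_pos: [479.3, -6.8, 122.8]
tcp_rot: [3.141, -0.002, -2.854]
contact_force: [1.1, -0.9, 0.3]
grip_width: 91.3
finger_force: 0.0
```

Call:
carry_out([
  {"tx":0,"ty":45,"tz":0,"rx":0,"ry":0,"rz":0},
  {"tx":0,"ty":45,"tz":0,"rx":0,"ry":0,"rz":0},
  {"tx":0,"ty":45,"tz":0,"rx":0,"ry":0,"rz":0},
  {"tx":0,"ty":40,"tz":0,"rx":0,"ry":0,"rz":0},
  {"tx":0,"ty":0,"tz":0,"rx":0,"ry":0,"rz":0},
])

```text
time: 27.8
tool_pos: [482.5, 171.2, 122.9]
tcp_rot: [3.14, 0.001, -2.847]
contact_force: [1.1, -0.5, 0.0]
grip_width: 91.8
finger_force: 0.0
```

```bash
python3 chk.py; python3 - <<'E'
import cv2,numpy as np
from plant import bot
a=cv2.imread("pics/last.png");s=bot.capture("side")[:,:,::-1]
c=cv2.resize(a[160:310,335:425],None,fx=3.5,fy=3.5,interpolation=cv2.INTER_CUBIC)
d=cv2.resize(s[150:270,200:320],(315+120,525),interpolation=cv2.INTER_CUBIC)
d=cv2.resize(s[160:220,260:420],(480,180),interpolation=cv2.INTER_CUBIC)
d=np.vstack([d,np.zeros((525-180,480,3),np.uint8)])
cv2.imwrite("pics/fin.png",np.hstack([c,d]))
E
```

```text
green 87 (array([ 607.8, -193.5]), 50.94451141357422, 11.022512435913086, 15.77875804901123) [105.3   1.4]
green 51 (array([ 407.4, -251.6]), 31.0031681060791, 11.429561614990234, 17.949434280395508) [-103.3    2.8]
dark 27 (array([ 633.2, -174.3]), 58.57236099243164, 4.011650085449219, -74.52155017852783) [135.   12.6]
dark 26 (array([ 570.5, -204.2]), 56.65971755981445, 2.308326244354248, -72.93423461914062) [66.4  1.8]
dark 31 (array([ 526.9, -218.1]), 36.396034240722656, 11.403128623962402, -82.61371326446533) [20.7  0.8]
dark 109 (array([ 472.4, -233.4]), 25.746469497680664, 23.838726043701172, 15.791703224182129) [-35.9   1.7]
dark 32 (array([ 368.2, -241.4]), 43.256736755371094, 5.776678562164307, -75.77671432495117) [-138.1   23.7]
```

View pics/fin.png

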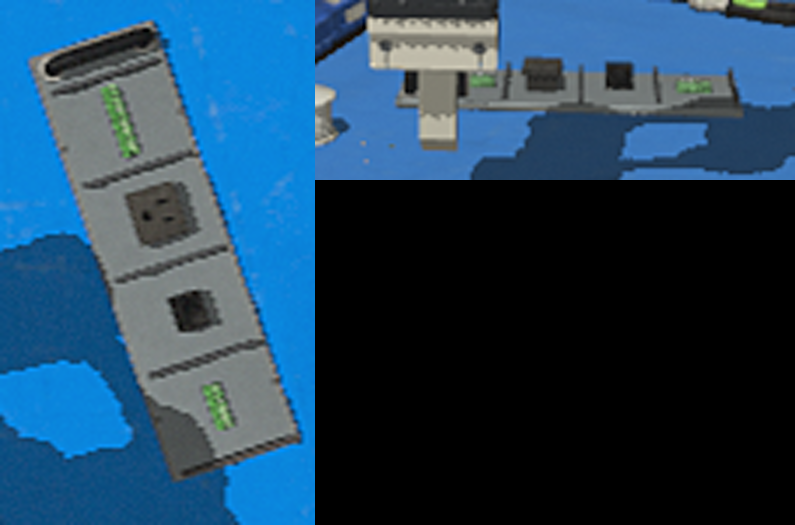

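The crops show all four parts upright and near the middle of their compartments. From the handle end they are long strip (118,120), receptacle (163,213), relay (193,310) and short strip (220,407). That is the order asked for.

```bash
python3 -c "
from plant import bot
print(bot.close_job())"
```

```text
the job is handed in; nothing more can be done
None
```

I moved all four parts to the refit rack in reverse order, upright and within about 3 mm of their compartment middles by camera (receptacle judged by eye), and handed the job in at about 28 s; the path kept clear of the reel and bottle, though I took no final picture of them.

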